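# Hold the blast-pot lid at its vent mark

## Task

Pick up the lid by its orange T-handle, lower it gently, without ramming it, straight into the mouth of the blue blast pot with its two lugs through the entry slots, press it down against the spring and twist it clockwise (seen from above) to the yellow vent mark, half-way to the red lock mark. Never let it click over into the lock, and finish while still gripping the handle and holding the lid steady at the yellow mark so the pot can bleed off. Leave the bench brush, the steel cup and the copper ring where they are.

Things in the scene. Friction and masses are not known exactly. Their poses are not given: they have to be found in the camera images.
- lid_grip (a point): centre of the orange T-handle bar of the loose aluminium lid; bar 60 mm long along x, 18 mm wide along y, 24 mm tall. It is 64 mm above the lid's underside, 32 mm above its flange (84 mm diameter, 6 mm thick). z up. The lid (about 180 g, varies) stands upright on the bench (z = 0); a half turn about z gives the same lid. Black pointers on the flange lie along +x and -x, above the lugs.
- lid: the same lid; origin at the centre of its underside, axes as lid_grip. Plug 50 mm diameter, 26 mm long up to the flange; its first 6 mm taper out from 40 mm. Two lugs along +x and -x reach 33 mm from the axis, 12 mm wide, 10 to 16 mm above the underside.
- pot_mouth (a point): centre of the mouth at the top of the blue pot's aluminium collar (109 mm outer diameter), 108 mm above the bench, z up. Hole 53 mm diameter through a 6 mm thick ledge, lug channel below. Entry slots 18 mm wide along +x and -x. Marks on the rim, twice: green at the slots, yellow (vent) 45 and red (lock) 90 degrees clockwise of them seen from above.
- pot: the blue pot, fixed to the bench, origin under its foot, axes as pot_mouth. Its spring plate meets the lid 16 mm below the collar top and pushes 5.5 N with the lid fully down: flange on collar, handle centre 38 mm above pot_mouth. Less than 4 mm above that the lugs are under the ledge and turn, only clockwise. Let go untwisted, the lid rises off; part-twisted, it springs back.
- lock_ring (a joint): sprung ring inside the pot that the lid's lugs carry round: 0 at the entry slots, grows (rad) clockwise from above to 1.47 at the lock; lags the lid's own turn by up to 0.1 rad of play. Spring torque about 0.04 N m at 0, 0.12 N m at the yellow mark; plungers begin to resist at about 0.9 and click over beyond 1.2.
- bench_brush: bystander: wooden-handled bench brush lying on the bench beyond the work; origin at its underside
- stud_cup: bystander: open steel cup, 72 mm diameter, 75 mm tall; origin at its underside
- pipe_offcut: bystander: upright copper ring, 64 mm outer diameter, 45 mm tall; origin at its underside

How it is judged:
By the outcome, as a careful person would: the job done as asked, in the order asked, and still so for the second after the job is handed in, while the arm keeps its last pose, push and grip.
It also fails if it takes over 48 s, if anything falls off the work surface, if the arm or the gripper's body presses on something with over 40 N, if the wrist force passes 120 N, or if a joint passes its speed limit or range.

## Robot

A 7-joint arm with a two-finger parallel gripper is mounted at the origin on the work surface. World frame = base frame: x ahead of the robot, y to its left, z up, the work surface at z = 0. Lengths are in m, angles in rad, forces in N, time in s.
With the tool pointing down it reaches from about 0.4 to 0.875 m from the base axis. Payload 6.5 kg.
Tool frame: the origin (TCP) lies midway between the tips of the shut fingers; the grasp point (between the pads) lies 19 mm behind it; z points along the fingers, y is the direction in which the jaws open and shut (so a half turn about z gives the same grasp; the last joint's range is limited). The gripper opens to 88 mm and grips with 3 to 60 N. Pads are 18 mm wide; open, the fingers measure 123 mm over their backs; the gripper's body (75 mm by 187 mm) begins 45 mm behind the grasp point.
Start: joints at [-1.311, 0.536, -0.004, 1.538, 0.003, 1.067, -0.071], TCP at [0.208, 0.616, 0.239] pointing down, gripper open.
Joint ranges: [-2.7, 2.7], [-0.37, 2.16], [-1.27, 1.26], [0.24, 2.4], [-1.31, 4.45], [0.19, 1.91], [-2.76, 2.76]. Speed limits (rad/s): [2.39, 2.39, 3.14, 3.14, 3.14, 3.14, 3.14].

## Interface

Orientations are given as a 3x3 rotation matrix whose columns are the frame's x, y, z axes.
In Python, from plant import sensors, cams, env gives the robot as it stands.
- The arm moves only by the shell command python3 -m jog 'ROWS' [FORCE]. ROWS is JSON, a list of rows, each a list of 3 entries, a list of its own where there are three numbers: the shift along the tool's x, y, z in cm, then the turn about the tool's z in degrees, then the closure in counts, from 0 (fully open) to 255 (shut). In form: [[[dx, dy, dz], roll, claw], ...]. A call has 1 to 12 rows; each row shifts and turns the commanded pose from where the row before left it, along the tool's axes as they then stand; what a row does not reach is not made up. A row lasts 1/12 s, in which the tool goes at most 41.7 mm and 7.16 degrees, less where a joint would pass 70% of its speed; a pose out of reach is approached as far as the arm can. A call is refused whole if a number of a shift passes 4.17 or a number of a turn 7.16, either way. A call with a gripper value outside its range is refused whole. The fingers move at their own pace and stop on an object; FORCE is the grip in N (left out, the last holds). Time passes only in rows, so rows that do not move let the fingers close. It gives the time, the measured TCP pose, the force and the opening at its end, in the units of the state.
- sensors.observe(): the state, without advancing time (a new reading comes with each control period).
- cams.camera(name): name is "scene" or "top" or "wrist"; returns a dict with "frame" (384x512x3 uint8, blue, green, red), "fx", "fy", "cx", "cy" (pixels), "R" (3x3) and "t" (3): a world point X has camera coordinates R X + t; the wrist camera has in their place "hand_eye" (4x4, takes a point from camera to tool coordinates, whose origin is the TCP and whose axes are the flange's). Camera axes: x right, y down, z forward; pixel columns grow to the right and rows downward; lengths in m; the calibration is good to about 2 mm. The wrist camera is an equidistant fisheye: a pixel r from the principal point sees the ray r / f radians off the axis. A picture is of the moment at which its call begins: read the wrist's pose just before it. There is no depth.
- env.sign_off(): hands the job in, once; it reports no verdict.
The state is a dict: "clock": time; "joint_pos": joint angles; "dq": joint speeds; "joint_efforts": joint torques, N m; "tool_pos": TCP position; "ee_rot": TCP orientation; "wrist_force": force on the tool from outside, world axes, zero at the start; "torque": the same for the moment, N m; "width": finger opening in m.
Only numpy, scipy, OpenCV 4.12 (cv2) and the standard library are available. Lean on these libraries where they do the work, as an engineer would, in place of code of your own. Each camera call takes 0.05 s, during which the arm holds its last target.

## Working session

There is one attempt and no reset: what is moved stays moved. The work goes in short steps, Python scripts to look and compute and a shell command to move; the robot and the scene stay as the last step left them, time stands still between calls to the robot, and variables do not carry over. Pictures are saved under pics/ and viewed, and the job is handed in when it is done.

```bash
ls; mkdir -p pics; python3 - <<'E'
from plant import sensors, cams
import cv2
s=sensors.observe()
for k,v in s.items(): print(k,v)
for n in ["scene","top","wrist"]:
    c=cams.camera(n); cv2.imwrite(f"pics/{n}0.png",c["frame"]); print(n,{k:v for k,v in c.items() if k!="frame"})
E
```

```text
pics
clock 0.0
joint_pos [-1.31119699  0.53712554 -0.00442724  1.53884411  0.00259838  1.06728919
 -0.07117255]
dq [-6.15240297e-04  1.14643800e-04 -1.93204399e-04  6.32029261e-04
  7.58961304e-04  1.06600682e-03 -5.91201922e-05]
joint_efforts [ 9.24816086e-04 -5.70998311e+01  9.91516113e-01 -2.51598179e+01
 -5.62031299e-02  1.80939131e-02  1.43056127e-04]
tool_pos [0.20787338 0.61523449 0.23787682]
ee_rot [[-9.47423617e-01  3.19981752e-01 -4.09827154e-04]
 [ 3.19981989e-01  9.47422259e-01 -1.60911013e-03]
 [-1.26606510e-04 -1.65564625e-03 -9.99998621e-01]]
wrist_force [-0.10088715  0.02470286  0.38133978]
torque [-0.0162606  -0.0223278  -0.00229331]
width 0.0882742166743392
scene {'fx': 412.03953312553074, 'fy': 412.03953312553074, 'cx': 252.22807516073456, 'cy': 184.70676052325464, 'R': array([[ 0.59665866,  0.80246053, -0.00745304],
       [ 0.4295655 , -0.32721479, -0.84166737],
       [-0.67784359,  0.49898655, -0.53994489]]), 't': array([-0.37844499, -0.17194479,  1.34421184])}
top {'fx': 388.4091198493693, 'fy': 388.4091198493693, 'cx': 251.97058196656576, 'cy': 191.5211028261935, 'R': array([[ 0.02399904, -0.99969536,  0.00576437],
       [-0.9947019 , -0.02445491, -0.09985031],
       [ 0.09996086, -0.00333752, -0.99498577]]), 't': array([7.28933850e-04, 6.44308722e-01, 8.91764752e-01])}
wrist {'fx': 297.3186396354542, 'fy': 297.3186396354542, 'cx': 256.2724176020734, 'cy': 194.2324441433398, 'hand_eye': array([[ 1.07379221e-04, -9.54088439e-01, -2.99525021e-01,
         7.81067958e-02],
       [ 9.99999947e-01,  1.94976833e-04, -2.62568807e-04,
         1.73324155e-03],
       [ 3.08914303e-04, -2.99524977e-01,  9.54088409e-01,
        -1.45762030e-01],
       [ 0.00000000e+00,  0.00000000e+00,  0.00000000e+00,
         1.00000000e+00]])}
```

View pics/scene0.png

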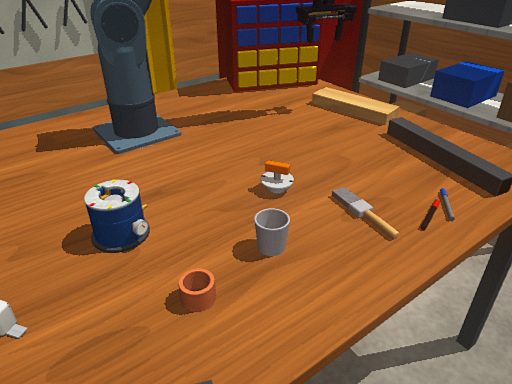

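View pics/top0.png

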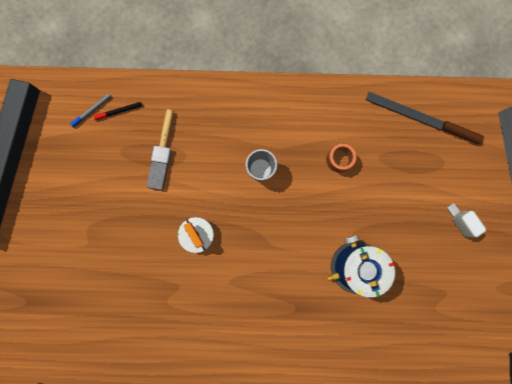

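View pics/wrist0.png

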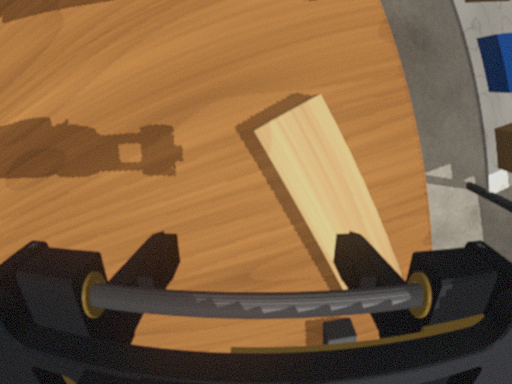

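The scene view shows the lid around (278,178), the pot at (117,215), the cup at (271,232) and the ring at (197,290). In the top view the lid is at (196,235) and the pot at (369,271). I'll enlarge both.

```bash
python3 - <<'E'
import cv2,numpy as np
f=cv2.imread("pics/top0.png")
a=cv2.resize(f[210:260,170:220],(400,400),interpolation=cv2.INTER_CUBIC)
b=cv2.resize(f[230:310,325:405],(400,400),interpolation=cv2.INTER_CUBIC)
cv2.imwrite("pics/top0c.png",np.hstack([a,b]))
f=cv2.imread("pics/scene0.png")
a=cv2.resize(f[150:200,250:300],(400,400),interpolation=cv2.INTER_CUBIC)
b=cv2.resize(f[175:255,75:155],(400,400),interpolation=cv2.INTER_CUBIC)
cv2.imwrite("pics/scene0c.png",np.hstack([a,b]))
E
```

```text
(no output)
```

View pics/top0c.png

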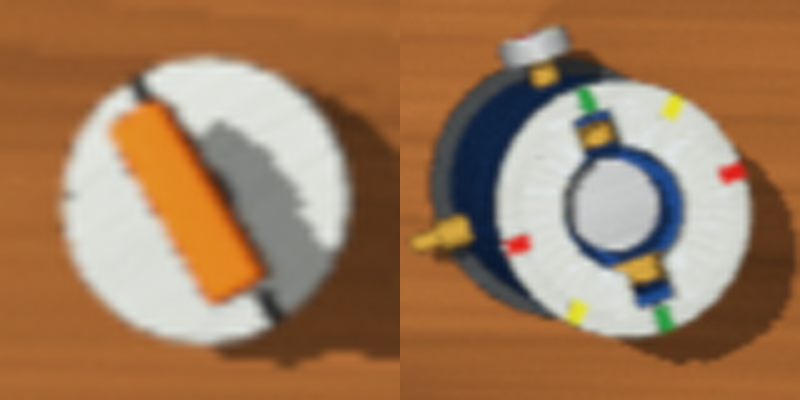

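View pics/scene0c.png

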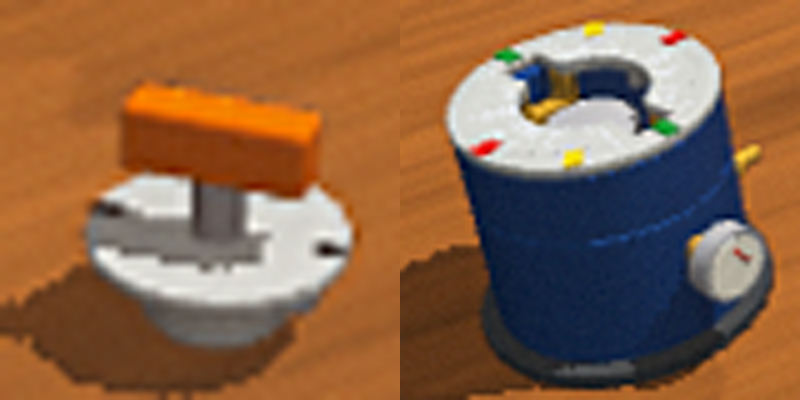

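```bash
cat > h.py <<'E'
import numpy as np, cv2
from plant import sensors, cams
def backproj(c,u,v,z):
    d=c["R"].T@np.array([(u-c["cx"])/c["fx"],(v-c["cy"])/c["fy"],1.]); o=-c["R"].T@c["t"]
    return o+d*(z-o[2])/d[2]
def proj(c,X):
    p=c["R"]@np.asarray(X)+c["t"]; return c["fx"]*p[0]/p[2]+c["cx"], c["fy"]*p[1]/p[2]+c["cy"]
def wray(c,u,v,T,Rt,z):
    dx,dy=u-c["cx"],v-c["cy"]; r=np.hypot(dx,dy); th=r/c["fx"]
    d=np.array([np.sin(th)*dx/max(r,1e-9),np.sin(th)*dy/max(r,1e-9),np.cos(th)])
    H=c["hand_eye"]; d=Rt@(H[:3,:3]@d); o=Rt@H[:3,3]+T
    return o+d*(z-o[2])/d[2]
E
python3 - <<'E'
from h import *
c=cams.camera("top")
L=lambda x,y:(170+(x+.5)/8-.5,210+(y+.5)/8-.5)
P=lambda x,y:(325+(x-400+.5)/5-.5,230+(y+.5)/5-.5)
print("flange c",backproj(c,*L(206,200),.032))
for a in [(62,200),(350,200),(206,57),(206,344)]: print(backproj(c,*L(*a),.032))
print("handle c",backproj(c,*L(187,201),.072))
e1=backproj(c,*L(131,115),.076);e2=backproj(c,*L(240,287),.076);print(e1,e2,np.linalg.norm(e1-e2),np.degrees(np.arctan2(*(e2-e1)[1::-1])))
e1=backproj(c,*L(138,85),.032);e2=backproj(c,*L(274,312),.032);print("ptr",(e1+e2)/2,np.linalg.norm(e1-e2),np.degrees(np.arctan2(*(e2-e1)[1::-1])))
print("pot",backproj(c,*P(623,210),.108))
for a in [(495,210),(751,210),(623,82),(623,338)]: print(backproj(c,*P(*a),.108))
for n,a,b in [("g",(587,100),(664,318)),("y",(673,106),(577,313)),("r",(519,244),(733,172))]:
    e1=backproj(c,*P(*a),.108);e2=backproj(c,*P(*b),.108);print(n,(e1+e2)/2,np.linalg.norm(e1-e2),np.degrees(np.arctan2(*(e2-e1)[1::-1])))
s=cams.camera("scene")
print(proj(s,[.61,.15,.064]), backproj(s,*[250+222/8-.5,150+135/8-.5],.064), backproj(s,75+(584-400)/5-.5,175+98/5-.5,.108))
E
```

```text
flange c [0.53916186 0.1471269  0.032     ]
[0.53814968 0.18939524 0.032     ]
[0.54017459 0.10483613 0.032     ]
[0.58110559 0.14874482 0.032     ]
[0.49730992 0.14551252 0.032     ]
handle c [0.53930177 0.14689874 0.072     ]
[0.56295147 0.16295365 0.076     ] [0.51586956 0.13060892 0.076     ] 0.05712169947195243 -145.51138202985305
ptr [0.53971408 0.14721809 0.032     ] 0.07793113686996406 -146.96001722365293
pot [ 0.47029297 -0.23858262  0.108     ]
[ 0.46900776 -0.1836787   0.108     ]
[ 0.47157915 -0.29352771  0.108     ]
[ 0.52467121 -0.23891864  0.108     ]
[ 0.41661615 -0.23825094  0.108     ]
g [ 0.47098726 -0.23957014  0.108     ] 0.09685364558282589 -160.41667851927784
y [ 0.47076216 -0.23955464  0.108     ] 0.09770766886906916 154.7072118913348
r [ 0.47120216 -0.23997371  0.108     ] 0.09761617102106715 -70.5241227410095
(np.float64(296.9569974007192), np.float64(179.2503068565014)) [0.53525245 0.15159788 0.064     ] [ 0.4739688  -0.23992023  0.108     ]
```

```bash
python3 -m jog '[[[-2.9,-2.1,0],0,0],[[-2.9,-2.1,0],0,0],[[-2.9,-2.1,0],0,0],[[-2.9,-2.1,0],0,0],[[-2.9,-2.1,0],0,0],[[-2.9,-2.1,0],0,0],[[-2.9,-2.1,0],0,0],[[-2.9,-2.1,0],0,0],[[-2.9,-2.1,0],0,0],[[-2.9,-2.1,0],0,0],[[-2.9,-2.1,0],0,0],[[-2.9,-2.1,0],0,0]]'; python3 -m jog '[[[-2.9,-2.1,0],0,0],[[-2.9,-2.1,0],0,0],[[-2.9,-2.1,0],0,0],[[-2.9,-2.1,0],0,0],[[0,0,0],7.1,0],[[0,0,0],7.1,0],[[0,0,0],7.1,0],[[0,0,0],7.1,0],[[0,0,0],7.1,0],[[0,0,0],7.1,0],[[0,0,0],7.1,0],[[0,0,0],7.1,0]]';  python3 -m jog '[[[0,0,0],7.1,0],[[0,0,0],7.1,0],[[0,0,0],7.1,0],[[0,0,0],7.1,0],[[0,0,0],7.1,0],[[0,0,0],7.1,0],[[0,0,0],7.1,0],[[0,0,0],7.1,0],[[0,0,0],7.1,0],[[0,0,0],7.1,0],[[0,0,0],0,0]]'
```

```text
clock: 1.25
tool_pos: [0.4578, 0.2641, 0.2389]
ee_rot: [[-0.947, 0.32, 0.0], [0.32, 0.947, 0.0], [-0.0, 0.0, -1.0]]
wrist_force: [1.3, 0.8, 0.2]
width: 0.0881
clock: 2.25
tool_pos: [0.54, 0.149, 0.2387]
ee_rot: [[-0.245, 0.97, -0.0], [0.97, 0.245, 0.0], [0.0, -0.0, -1.0]]
wrist_force: [-0.3, 0.4, 0.7]
width: 0.088
clock: 3.17
tool_pos: [0.54, 0.1492, 0.2386]
ee_rot: [[0.836, 0.549, -0.0], [0.549, -0.836, -0.0], [-0.0, 0.0, -1.0]]
wrist_force: [0.1, -0.1, -0.3]
width: 0.088
```

```bash
python3 - <<'E'
from h import *
c=cams.camera("wrist"); f=c["frame"]; cv2.imwrite("pics/w1.png",f)
cv2.imwrite("pics/w1b.png",cv2.resize(f[100:300,150:370],None,fx=3,fy=3,interpolation=cv2.INTER_CUBIC)[:600])
E
```

```text
(no output)
```

View pics/w1b.png

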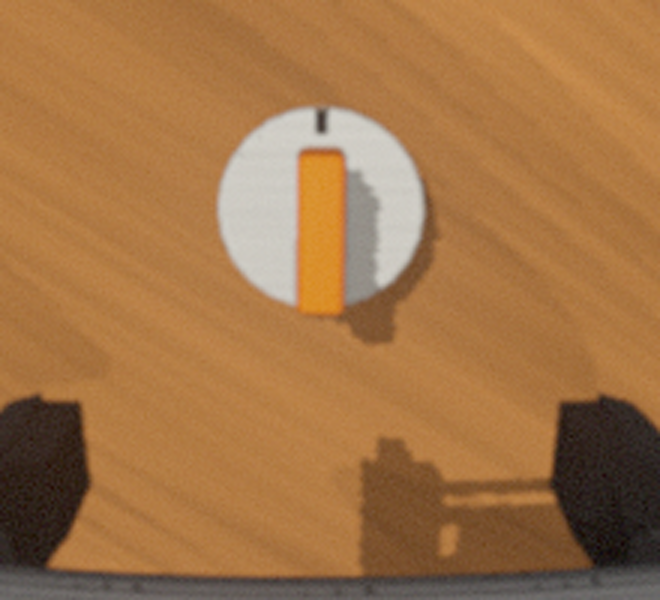

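The lid is clear in the wrist view. The bar's top face in the crop runs from (300-344,152) to (298-344,314), and the flange centre is about (321,208).

```bash
python3 - <<'E'
from h import *
s=sensors.observe();T=np.array(s["tool_pos"]);R=np.array(s["ee_rot"])
c=cams.camera("wrist")
q=lambda x,y:(150+(x+.5)/3-.5,100+(y+.5)/3-.5)
g=lambda x,y,z:wray(c,*q(x,y),T,R,z)
print(T)
a,b=g(322,152,.076),g(321,314,.076); print(a,b,(a+b)/2,np.linalg.norm(a-b),np.degrees(np.arctan2(*(a-b)[1::-1])))
print("w",np.linalg.norm(g(299,230,.076)-g(344,230,.076)))
l,r=g(217,208,.032),g(426,208,.032); print("flange",(l+r)/2,np.linalg.norm(l-r)); t=g(321,106,.032);print(t, t-R[:,0]*.042)
m=(a+b)/2; print("tool delta", R.T@(m-T), "tool x angle",np.degrees(np.arctan2(R[1,0],R[0,0])))
E
```

```text
[0.53999691 0.14917754 0.23861206]
[0.5646655  0.16625498 0.076     ] [0.51478801 0.13339589 0.076     ] [0.53972675 0.14982544 0.076     ] 0.05972841151758969 33.37673842763819
w 0.01601944875410308
flange [0.53999176 0.14980507 0.032     ] 0.08483982546500915
[0.57419141 0.17288234 0.032     ] [0.53924324 0.14958803 0.03201292]
tool delta [ 0.00018458 -0.00073842  0.1626118 ] tool x angle 33.68499523824169
```

```bash
python3 -m jog '[[[0,0,3.5],0,0],[[0,0,3.5],0,0],[[0,0,3.5],0,0],[[0,0,3.5],0,0],[[0,0,2],0,0],[[0,0,2],0,0],[[0,0,1.2],0,0],[[0,0,0],0,0],[[0,0,0],0,120],[[0,0,0],0,180],[[0,0,0],0,220],[[0,0,0],0,255]]' 20;  python3 -m jog '[[[0,0,0],0,255],[[0,0,0],0,255],[[0,0,0],0,255]]' 40
```

```text
clock: 4.27
tool_pos: [0.5409, 0.1493, 0.0479]
ee_rot: [[0.833, 0.553, 0.002], [0.553, -0.833, 0.001], [0.002, 0.0, -1.0]]
wrist_force: [-0.2, 0.5, 0.3]
width: 0.0636
clock: 4.52
tool_pos: [0.5402, 0.1491, 0.047]
ee_rot: [[0.833, 0.553, 0.0], [0.553, -0.833, 0.0], [0.0, 0.0, -1.0]]
wrist_force: [-0.8, 0.7, -0.3]
width: 0.0434
```

```bash
python3 -m jog '[[[0,0,0],0,255],[[0,0,0],0,255],[[0,0,0],0,255],[[0,0,0],0,255],[[0,0,0],0,255],[[0,0,0],0,255]]' 40
```

```text
clock: 5.02
tool_pos: [0.5401, 0.149, 0.0467]
ee_rot: [[0.834, 0.552, 0.0], [0.552, -0.834, -0.0], [-0.0, 0.0, -1.0]]
wrist_force: [0.1, -0.1, 0.7]
width: 0.0175
```

Gripped at 17.5 mm, which is about the bar's 18 mm width. Next I lift and carry to a stand-off 7 cm short of the pot, at the slot angle.

```bash
python3 -m jog '[[[0,0,-1],0,255],[[0,0,-3],0,255],[[0,0,-4],0,255],[[0,0,-4],0,255],[[0,0,-4],0,255],[[0,0,-3],0,255],[[0,0,0],0,255]]' 40;  python3 -m jog '[[[-2.83,2.24,0],0,255],[[-2.83,2.24,0],0,255],[[-2.83,2.24,0],0,255],[[-2.83,2.24,0],0,255],[[-2.83,2.24,0],0,255],[[-2.83,2.24,0],0,255],[[-2.83,2.24,0],0,255],[[-2.83,2.24,0],0,255],[[-2.83,2.24,0],0,255],[[-2.83,2.24,0],0,255],[[-2.83,2.24,0],0,255],[[-2.83,2.24,0],0,255]]'; python3 -m jog '[[[0,0,0],7,255],[[0,0,0],7,255],[[0,0,0],0,255],[[0,0,0],0,255],[[0,0,0],0,255]]'
python3 - <<'E'
from h import *
s=sensors.observe();print(s["clock"],s["tool_pos"],s["width"]);np.savez("p2.npz",T=s["tool_pos"],R=s["ee_rot"])
for n in ["wrist","top"]:
    f=cams.camera(n)["frame"]; cv2.imwrite(f"pics/{n}2.png",f)
f=cv2.imread("pics/wrist2.png");cv2.imwrite("pics/wrist2b.png",cv2.resize(f[20:345,100:420],None,fx=1.8,fy=1.8,interpolation=cv2.INTER_CUBIC))
E
```

```text
clock: 5.6
tool_pos: [0.5435, 0.1491, 0.2433]
ee_rot: [[0.834, 0.552, 0.009], [0.552, -0.834, 0.004], [0.01, 0.002, -1.0]]
wrist_force: [1.2, 0.3, -1.9]
width: 0.0174
clock: 6.6
tool_pos: [0.4041, -0.2638, 0.2365]
ee_rot: [[0.834, 0.552, -0.0], [0.552, -0.834, 0.001], [0.0, -0.001, -1.0]]
wrist_force: [0.4, -0.1, -2.2]
width: 0.0181
clock: 7.02
tool_pos: [0.4055, -0.262, 0.2365]
ee_rot: [[0.941, 0.339, -0.001], [0.339, -0.941, 0.0], [-0.0, -0.001, -1.0]]
wrist_force: [0.1, -0.1, -2.0]
width: 0.0177
7.0167 [ 0.40550558 -0.26198362  0.23651353] 0.017714910258765957
```

View pics/wrist2b.png

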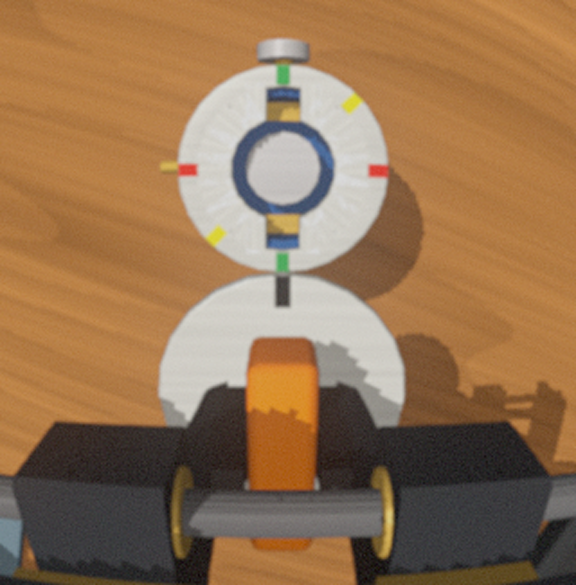

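View pics/top2.png

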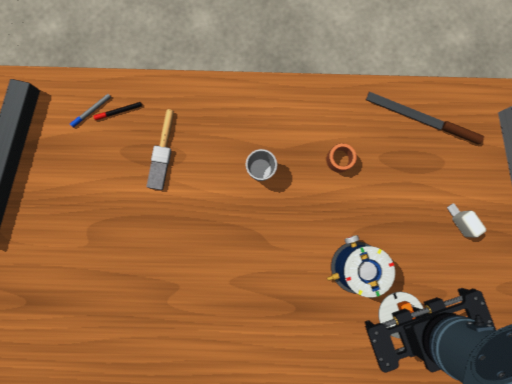

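The wrist view shows the collar rim in crop columns 178-387, rows 64-272. The green marks are at (283,75) and (282,262), and the held flange has its front edge at (283,274) and its pointer at (282,290). The angles already line up.

```bash
python3 - <<'E'
from h import *
d=np.load("p2.npz");T=d["T"];R=d["R"]
c=cams.camera("wrist")
q=lambda x,y:(100+(x+.5)/1.8-.5,20+(y+.5)/1.8-.5)
g=lambda x,y,z:R.T@(wray(c,*q(x,y),T,R,z)-T)*1000   # tool mm
for n,pts in [("rim",[(178,168),(387,168),(282,64),(282,272)]),("green",[(283,66),(283,83),(282,254),(282,271)]),("red",[(188,170),(378,171)]),("slots",[(283,88),(282,248),(267,240),(299,240),(267,95),(299,95)]),("hole",[(232,168),(334,168),(283,118),(283,216)])]:
    P=np.array([g(*p,.108) for p in pts]); print(n,P[:,:2].round(1).tolist(),P.mean(0).round(1))
zf=T[2]-.0147
P=[g(*p,zf) for p in [(283,274),(282,305),(158,385),(406,385),(190,315),(373,315)]]
for p in P: print("fl",p.round(1))
zb=T[2]+.0173+.012
for p in [(252,362),(315,362),(284,364),(250,430),(320,430)]: print("bar",g(*p,zb).round(1))
# top view
t=cams.camera("top")
print("lid flange front edge proj", proj(t,T+R@np.array([0.042,0,.0147])), proj(t,[.4707,-.239,.108]))
E
python3 - <<'E'
import cv2,numpy as np
f=cv2.imread("pics/top2.png")
cv2.imwrite("pics/top2c.png",cv2.resize(f[230:350,320:440],None,fx=5,fy=5,interpolation=cv2.INTER_CUBIC))
E
```

```text
rim [[70.6, -54.7], [70.7, 52.4], [123.4, -1.4], [15.3, -1.4]] [ 70.   -1.3 128.5]
green [[122.3, -0.9], [113.4, -0.9], [25.0, -1.4], [15.9, -1.4]] [ 69.2  -1.2 128.5]
red [[69.4, -49.5], [68.9, 47.7]] [ 69.2  -0.9 128.5]
slots [[110.8, -0.9], [28.2, -1.4], [32.4, -9.2], [32.4, 7.4], [107.2, -9.0], [107.2, 7.1]] [ 69.7  -1.  128.5]
hole [[69.9, -26.8], [69.9, 25.0], [95.3, -0.9], [44.9, -0.9]] [ 70.   -0.9 128.5]
fl [40.6 -1.3 14.7]
fl [30.7 -1.6 14.7]
fl [  2.7 -43.2  14.7]
fl [ 2.7 40.1 14.7]
fl [ 27.4 -30.8  14.7]
fl [27.4 27.3 14.7]
bar [ 29.6  -8.7 -29.3]
bar [ 29.6   6.1 -29.3]
bar [ 29.1  -1.2 -29.3]
bar [ 11.2  -9.6 -29.3]
bar [ 11.2   7.8 -29.3]
lid flange front edge proj (np.float64(393.1351274824086), np.float64(292.12845017956613)) (np.float64(369.3933830211556), np.float64(271.4117401000025))
```

View pics/top2c.png

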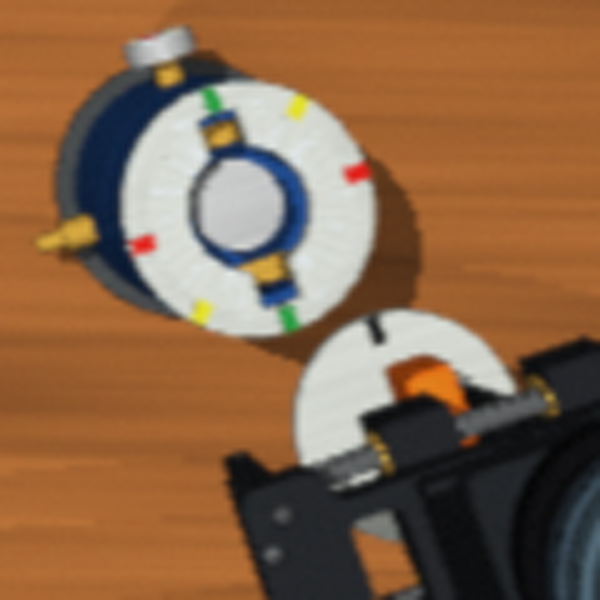

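```bash
python3 - <<'E'
from h import *
d=np.load("p2.npz");T=d["T"];R=d["R"]
t=cams.camera("top")
q=lambda x,y:(320+(x+.5)/5-.5,230+(y+.5)/5-.5)
zf=T[2]-.0147
e=backproj(t,*q(373,313),zf); print("edge tool mm",R.T@(e-T)*1e3)
for p in [(294,400),(400,308),(345,328),(308,360)]: print((R.T@(backproj(t,*q(*p),zf)-T)*1e3).round(1), np.linalg.norm((backproj(t,*q(*p),zf)-T-R[:,0]*0)[:2]).round(4))
# circle fit r=42 on left edge
from scipy.optimize import least_squares
pts=np.array([(R.T@(backproj(t,*q(*p),zf)-T)*1e3)[:2] for p in [(294,400),(400,308),(345,328),(308,360),(297,435),(440,318),(480,345)]])
r=least_squares(lambda c:np.hypot(*(pts-c).T)-42,[0,0]);print("lid c tool",r.x,r.fun.round(1))
pts=[backproj(t,*q(*p),.108) for p in [(120,210),(377,210),(248,82),(248,338)]]
print("pot tool",(R.T@(np.mean(pts,0)-T)*1e3))
s=cams.camera("scene");cv2.imwrite("pics/scene2.png",s["frame"])
f=s["frame"];cv2.imwrite("pics/scene2c.png",cv2.resize(f[100:260,60:220],None,fx=3.7,fy=3.7,interpolation=cv2.INTER_CUBIC))
E
```

```text
edge tool mm [41.25887385  1.81742152 14.68563211]
[ 21.1 -36.7  14.7] 0.0424
[39.8 11.9 14.7] 0.0415
[39.5 -9.9 14.7] 0.0407
[ 33.  -26.9  14.7] 0.0425
lid c tool [-1.13577099 -0.9134307 ] [ 0.2  0.9 -0.4  0.9 -1.6 -0.4 -1.1]
pot tool [ 69.05279664   0.16926811 128.49120991]
```

View pics/scene2c.png

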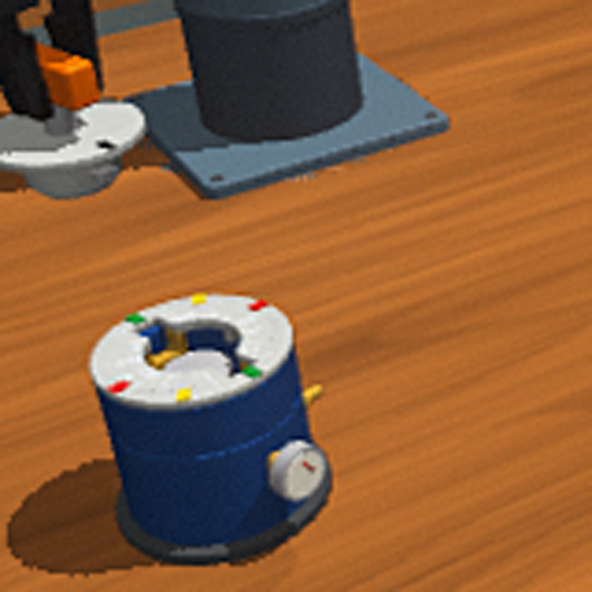

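```bash
python3 -m jog '[[[1.5,0,0],0,255],[[2,0.05,0],0,255],[[2,0,0],0,255],[[1.55,0,0.6],0,255],[[0,0,2],0,255],[[0,0,2],0,255],[[0,0,1.5],0,255],[[0,0,0.5],0,255],[[0,0,0],0,255],[[0,0,0],0,255]]' 50
python3 - <<'E'
from h import *
s=sensors.observe();print(s["clock"],s["tool_pos"],s["ee_rot"],s["wrist_force"],s["torque"]);np.savez("p3.npz",T=s["tool_pos"],R=s["ee_rot"])
for n in ["wrist","top","scene"]:
    f=cams.camera(n)["frame"]; cv2.imwrite(f"pics/{n}3.png",f)
f=cv2.imread("pics/wrist3.png");w=cv2.resize(f[130:280,170:350],None,fx=3.5,fy=3.5,interpolation=cv2.INTER_CUBIC)
cv2.imwrite("pics/wrist3b.png",w)
f=cv2.imread("pics/scene3.png");cv2.imwrite("pics/scene3c.png",cv2.resize(f[130:260,60:190],None,fx=4.5,fy=4.5,interpolation=cv2.INTER_CUBIC))
E
```

```text
clock: 8.15
tool_pos: [0.4728, -0.2397, 0.1711]
ee_rot: [[0.942, 0.335, 0.0], [0.335, -0.942, -0.0], [0.0, 0.0, -1.0]]
wrist_force: [-0.4, -0.1, -1.6]
width: 0.0175
8.15 [ 0.47275497 -0.23968201  0.17114013] [[ 9.42337862e-01  3.34662760e-01  4.36280428e-04]
 [ 3.34662903e-01 -9.42337862e-01 -3.08376054e-04]
 [ 3.07921585e-04  4.36601306e-04 -9.99999857e-01]] [-0.41008805 -0.07936164 -1.63292887] [-0.03402615  0.07826729  0.01347218]
```

View pics/wrist3b.png

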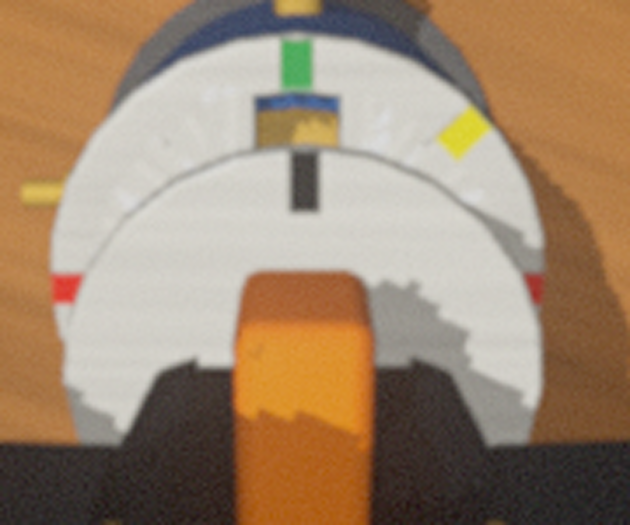

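View pics/scene3c.png

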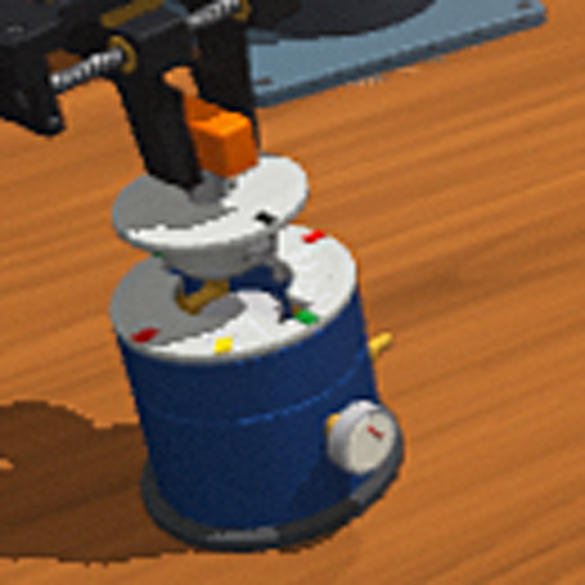

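The wrist view shows the green mark at column 297, the slot at 255-339 and the lid pointer at 305. I'll turn those into tool coordinates.

```bash
python3 - <<'E'
from h import *
d=np.load("p3.npz");T=d["T"];R=d["R"]
c=cams.camera("wrist")
q=lambda x,y:(170+(x+.5)/3.5-.5,130+(y+.5)/3.5-.5)
g=lambda x,y,z:(R.T@(wray(c,*q(x,y),T,R,z)-T)*1e3)[:2].round(1)
from scipy.optimize import least_squares
def circ(pts,z,r):
    P=np.array([g(*p,z) for p in pts]); s=least_squares(lambda k:np.hypot(*(P-k).T)-r,[0,0]); print("circ",s.x.round(2),s.fun.round(1))
for p in [(297,40),(297,90),(255,97),(339,97)]: print("pot",p,g(*p,.108))
circ([(298,32),(160,72),(84,155),(440,72),(518,160),(50,260),(545,255)],.108,54.5)
zf=T[2]-.0147
for p in [(305,152),(305,210)]: print("ptr",g(*p,zf))
circ([(305,148),(200,172),(120,232),(410,174),(490,240),(62,350),(544,350),(85,280),(523,280)],zf,42)
E
```

```text
pot (297, 40) [51.8 -2.9]
pot (297, 90) [41.6 -2.9]
pot (255, 97) [ 40.1 -11.5]
pot (339, 97) [40.1  5.6]
circ [-1.37 -2.66] [ 0.3  0.2 -0.8  0.5 -0.4 -0.3 -0.7]
ptr [40.  -1.4]
ptr [30.4 -1.4]
circ [-2.12 -1.72] [ 0.7  0.2 -0.5  0.2 -0.9  0.1  0.1 -0.3  0. ]
```

```bash
python3 -m jog '[[[0.05,-0.13,0.4],0,255],[[0,0,0.4],0,255],[[0,0,0.4],0,255],[[0,0,0.3],0,255],[[0,0,0.3],0,255],[[0,0,0],0,255],[[0,0,0],0,255]]'
python3 - <<'E'
from h import *
s=sensors.observe();print(s["clock"],s["tool_pos"],s["ee_rot"],s["wrist_force"],s["torque"]);np.savez("p4.npz",T=s["tool_pos"],R=s["ee_rot"])
for n in ["wrist","scene"]:
    f=cams.camera(n)["frame"]; cv2.imwrite(f"pics/{n}4.png",f)
f=cv2.imread("pics/wrist4.png");w=cv2.resize(f[130:280,170:350],None,fx=3.5,fy=3.5,interpolation=cv2.INTER_CUBIC)
cv2.imwrite("pics/wrist4b.png",w)
f=cv2.imread("pics/scene4.png");cv2.imwrite("pics/scene4c.png",cv2.resize(f[130:260,60:190],None,fx=4.5,fy=4.5,interpolation=cv2.INTER_CUBIC))
E
```

```text
clock: 8.93
tool_pos: [0.472, -0.2382, 0.1525]
ee_rot: [[0.942, 0.334, -0.0], [0.334, -0.942, 0.0], [-0.0, -0.0, -1.0]]
wrist_force: [0.3, -0.5, -1.6]
width: 0.0173
8.9333 [ 0.47202553 -0.23821863  0.15251747] [[ 9.42494262e-01  3.34222047e-01 -4.34888074e-04]
 [ 3.34222107e-01 -9.42494338e-01  7.24927880e-05]
 [-3.85650859e-04 -2.13673245e-04 -9.99999903e-01]] [ 0.27844917 -0.46191202 -1.59569932] [ 0.0108312   0.15872356 -0.01169215]
```

View pics/wrist4b.png

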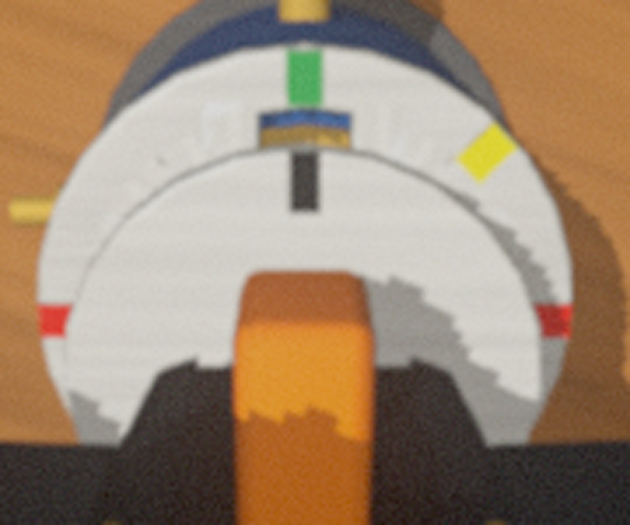

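View pics/scene4c.png

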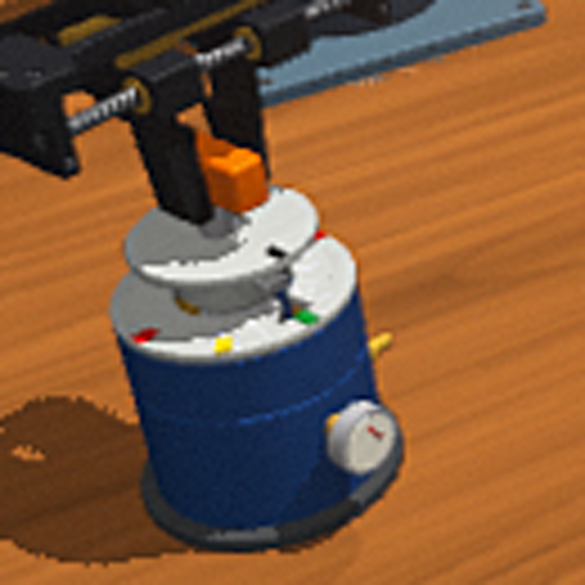

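```bash
python3 - <<'E'
from h import *
d=np.load("p4.npz");T=d["T"];R=d["R"]
c=cams.camera("wrist")
q=lambda x,y:(170+(x+.5)/3.5-.5,130+(y+.5)/3.5-.5)
g=lambda x,y,z:(R.T@(wray(c,*q(x,y),T,R,z)-T)*1e3)[:2].round(1)
from scipy.optimize import least_squares
def circ(pts,z,r):
    P=np.array([g(*p,z) for p in pts]); s=least_squares(lambda k:np.hypot(*(P-k).T)-r,[0,0]); print("circ",s.x.round(2),s.fun.round(1))
for p in [(304,50),(304,106),(260,114),(351,114)]: print("pot",p,g(*p,.108))
for p in [(53,320),(556,320)]: print("red",p,g(*p,.108))
circ([(304,44),(160,90),(84,168),(440,84),(518,152),(38,280),(572,280)],.108,54.5)
zf=T[2]-.0147
for p in [(305,152),(305,210)]: print("ptr",g(*p,zf))
circ([(305,148),(200,172),(120,232),(410,174),(490,240),(62,350),(544,350),(85,280),(523,280)],zf,42)
E
```

```text
pot (304, 50) [52.3 -1.5]
pot (304, 106) [41.8 -1.5]
pot (260, 114) [40.3 -9.7]
pot (351, 114) [40.3  7.2]
red (53, 320) [ -1.4 -52.1]
red (556, 320) [-1.4 49.3]
circ [-2.35 -1.15] [ 1.3  0.1 -1.1 -0.  -0.7 -0.3 -0.6]
ptr [40.  -1.4]
ptr [30.4 -1.4]
circ [-2.1  -1.73] [ 0.7  0.2 -0.5  0.1 -0.9  0.   0.1 -0.3  0. ]
```

```bash
python3 -m jog '[[[0.03,0,0.15],0,255],[[0,0,0.15],0,255],[[0,0,0.15],0,255],[[0,0,0.1],0,255],[[0,0,0],0,255],[[0,0,0],0,255]]'; python3 -c "
from h import *
s=sensors.observe();print(s['tool_pos'],s['wrist_force'],s['torque'])"
```

```text
clock: 9.58
tool_pos: [0.4724, -0.2381, 0.1471]
ee_rot: [[0.942, 0.334, -0.0], [0.334, -0.942, 0.0], [-0.0, -0.0, -1.0]]
wrist_force: [-0.1, 0.2, -2.7]
width: 0.0175
[ 0.47236904 -0.23809892  0.14713541] [-0.08882324  0.20000329 -2.65128975] [-0.03280469  0.17214753  0.00427184]
```

```bash
python3 -m jog '[[[0,0,0.15],0,255],[[0,0,0.15],0,255],[[0,0,0.1],0,255],[[0,0,0],0,255]]';python3 -m jog '[[[0,0,0.1],0,255],[[0,0,0.1],0,255],[[0,0,0.1],0,255],[[0,0,0],0,255]]'; python3 -c "
from h import *
s=sensors.observe();print(s['tool_pos'],s['wrist_force'],s['torque'])"
```

```text
clock: 9.92
tool_pos: [0.4723, -0.238, 0.143]
ee_rot: [[0.942, 0.334, -0.0], [0.334, -0.942, 0.0], [-0.0, -0.0, -1.0]]
wrist_force: [-0.1, -0.0, -1.7]
width: 0.0174
clock: 10.25
tool_pos: [0.4723, -0.238, 0.14]
ee_rot: [[0.942, 0.334, -0.0], [0.334, -0.942, 0.0], [-0.0, -0.0, -1.0]]
wrist_force: [0.0, -0.4, -1.7]
width: 0.0173
[ 0.47233601 -0.23802277  0.14001222] [ 0.04567272 -0.40004917 -1.66010587] [-0.04560357  0.16213675 -0.02216676]
```

The lugs are in the slots with no contact force. Next, press down against the spring.

```bash
python3 -m jog '[[[0,0,0.12],0,255],[[0,0,0.12],0,255],[[0,0,0.12],0,255],[[0,0,0.12],0,255],[[0,0,0],0,255]]';python3 -m jog '[[[0,0,0.12],0,255],[[0,0,0.12],0,255],[[0,0,0.12],0,255],[[0,0,0.1],0,255],[[0,0,0],0,255],[[0,0,0],0,255]]'; python3 -c "
from h import *
s=sensors.observe();print(s['tool_pos'],s['wrist_force'],s['torque'])"
```

```text
clock: 10.67
tool_pos: [0.4726, -0.2382, 0.1353]
ee_rot: [[0.942, 0.334, 0.0], [0.334, -0.942, -0.0], [0.0, 0.0, -1.0]]
wrist_force: [-0.1, 0.5, -0.2]
width: 0.0173
clock: 11.17
tool_pos: [0.4726, -0.2382, 0.1309]
ee_rot: [[0.942, 0.334, 0.0], [0.334, -0.942, -0.0], [0.0, 0.0, -1.0]]
wrist_force: [-0.4, 1.4, 2.8]
width: 0.0175
[ 0.47259116 -0.23815628  0.1309259 ] [-0.37748438  1.37172864  2.76682625] [0.02379641 0.17074234 0.025717  ]
```

```bash
python3 -m jog '[[[0,0,0.1],0,255],[[0,0,0.05],0,255],[[0,0,0.05],0,255],[[0,0,0],0,255]]'; python3 -m jog '[[[0,0,0.05],0,255],[[0,0,0],0,255]]'
python3 - <<'E'
from h import *
s=sensors.observe();print(s['tool_pos'],s['wrist_force'],s['torque'])
f=cams.camera("scene")["frame"];cv2.imwrite("pics/scene5c.png",cv2.resize(f[130:260,60:190],None,fx=4.5,fy=4.5,interpolation=cv2.INTER_CUBIC))
E
```

```text
clock: 11.5
tool_pos: [0.4726, -0.2382, 0.1288]
ee_rot: [[0.942, 0.334, 0.0], [0.334, -0.942, -0.0], [0.0, 0.0, -1.0]]
wrist_force: [1.1, 0.5, 4.3]
width: 0.0175
clock: 11.67
tool_pos: [0.4726, -0.2382, 0.1287]
ee_rot: [[0.942, 0.334, 0.0], [0.334, -0.942, 0.0], [0.0, -0.0, -1.0]]
wrist_force: [-1.1, 1.9, 7.5]
width: 0.0174
[ 0.47261036 -0.23815714  0.1286737 ] [-1.14290885  1.85754491  7.46073511] [ 0.21349581  0.32601263 -0.08093296]
```

View pics/scene5c.png

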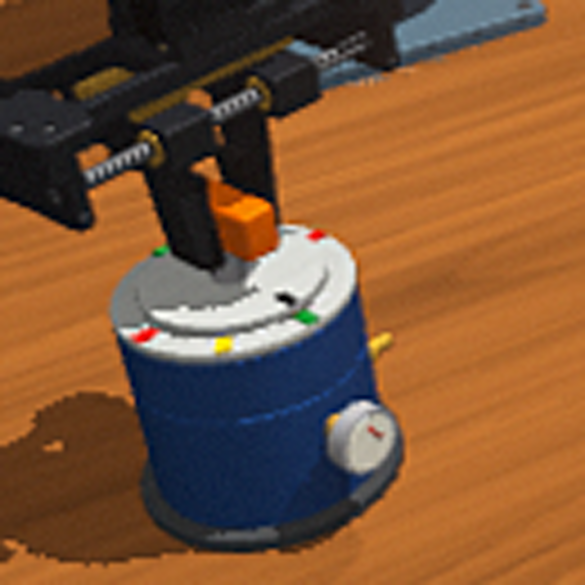

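Flange is on the collar: TCP z is 0.1287, as predicted. Next, twist slowly.

```bash
python3 -m jog '[[[0,0,0],2,255],[[0,0,0],3,255],[[0,0,0],3,255],[[0,0,0],3,255],[[0,0,0],3,255],[[0,0,0],0,255]]' 60; python3 -c "
from h import *
s=sensors.observe();print(s['tool_pos'],s['wrist_force'],s['torque'],np.degrees(np.arctan2(s['ee_rot'][1][0],s['ee_rot'][0][0])))"
```

```text
clock: 12.22
tool_pos: [0.4727, -0.2389, 0.1287]
ee_rot: [[0.996, 0.094, 0.001], [0.094, -0.996, -0.001], [0.001, 0.001, -1.0]]
wrist_force: [0.7, 0.1, 5.2]
width: 0.0172
[ 0.47274931 -0.23888452  0.12868034] [0.66095049 0.12725713 5.1919599 ] [-0.15943236  0.24312965  0.00784236] 5.383139686765559
```

```bash
python3 -m jog '[[[0,0,0],3,255],[[0,0,0],3,255],[[0,0,0],3,255],[[0,0,0],3,255],[[0,0,0],3,255],[[0,0,0],3,255],[[0,0,0],3,255],[[0,0,0],3,255],[[0,0,0],3,255],[[0,0,0],0,255],[[0,0,0],0,255]]'; python3 - <<'E'
from h import *
s=sensors.observe();print(s['clock'],s['tool_pos'],s['wrist_force'],s['torque'],np.degrees(np.arctan2(s['ee_rot'][1][0],s['ee_rot'][0][0])));np.savez("p6.npz",T=s["tool_pos"],R=s["ee_rot"])
f=cams.camera("wrist")["frame"];cv2.imwrite("pics/wrist6b.png",cv2.resize(f[130:280,170:350],None,fx=3.5,fy=3.5,interpolation=cv2.INTER_CUBIC))
f=cams.camera("top")["frame"];cv2.imwrite("pics/top6c.png",cv2.resize(f[230:310,325:405],None,fx=7,fy=7,interpolation=cv2.INTER_CUBIC))
E
```

```text
clock: 13.13
tool_pos: [0.4725, -0.2398, 0.1288]
ee_rot: [[0.93, -0.366, 0.001], [-0.366, -0.93, -0.003], [0.002, 0.002, -1.0]]
wrist_force: [-0.8, -3.8, 5.2]
width: 0.0176
13.1333 [ 0.47251    -0.23976724  0.12878848] [-0.7847016  -3.78483997  5.15540756] [-0.78058185  0.35957573  0.0786149 ] -21.486954136429734
```

View pics/wrist6b.png

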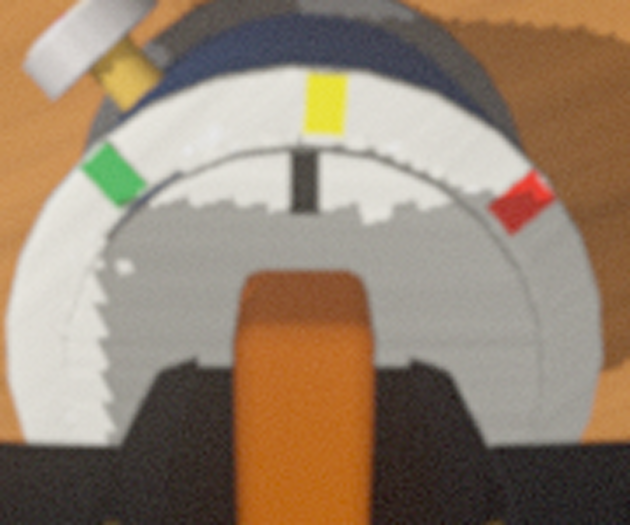

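View pics/top6c.png

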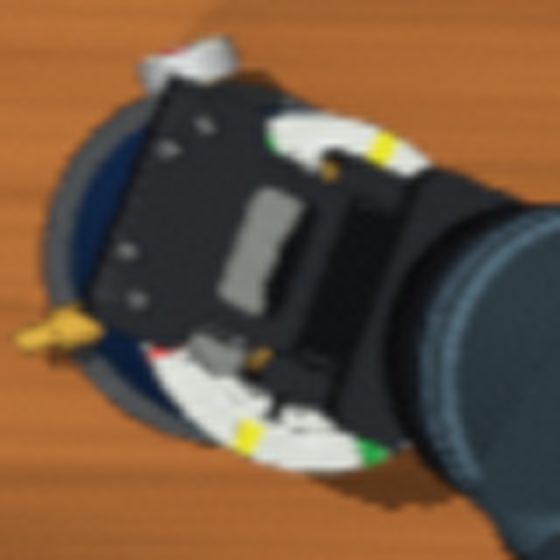

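The pointer is still aligned with the tool and sits about 3-4° short of yellow (pointer column 305, yellow column 326). I'll add the remainder and relieve the small side load.

```bash
python3 -m jog '[[[0.02,0.05,0],1.5,255],[[0,0,0],1.5,255],[[0,0,0],1.5,255],[[0,0,0],0.3,255],[[0,0,0],0,255],[[0,0,0],0,255],[[0,0,0],0,255]]'; python3 - <<'E'
from h import *
s=sensors.observe();print(s['clock'],s['tool_pos'],s['wrist_force'],s['torque'],np.degrees(np.arctan2(s['ee_rot'][1][0],s['ee_rot'][0][0])));
T=np.array(s["tool_pos"]);R=np.array(s["ee_rot"]);np.savez("p7.npz",T=T,R=R)
f=cams.camera("wrist")["frame"];cv2.imwrite("pics/wrist7b.png",cv2.resize(f[130:280,170:350],None,fx=3.5,fy=3.5,interpolation=cv2.INTER_CUBIC))
f=cams.camera("scene")["frame"];cv2.imwrite("pics/scene7c.png",cv2.resize(f[130:260,60:190],None,fx=4.5,fy=4.5,interpolation=cv2.INTER_CUBIC))
E
```

```text
clock: 13.82
tool_pos: [0.4724, -0.2399, 0.1287]
ee_rot: [[0.896, -0.443, 0.0], [-0.443, -0.896, -0.002], [0.001, 0.002, -1.0]]
wrist_force: [-0.9, -4.7, 6.6]
width: 0.0174
13.8167 [ 0.47236783 -0.23988336  0.12873875] [-0.93293655 -4.67196383  6.61485829] [-0.80857955  0.46905058  0.12785512] -26.31585896820005
```

View pics/wrist7b.png

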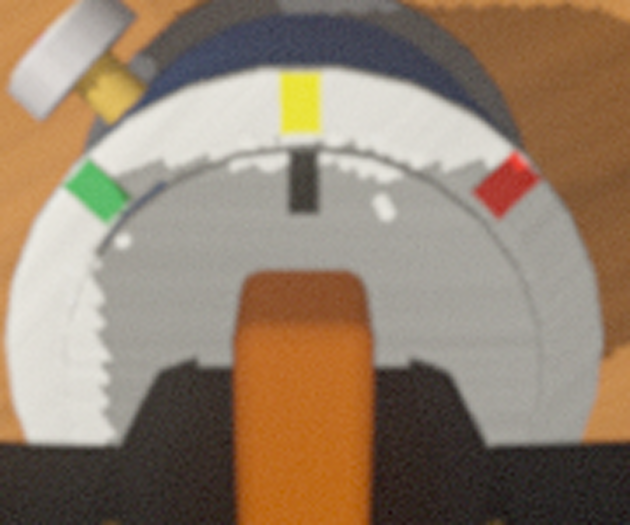

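View pics/scene7c.png

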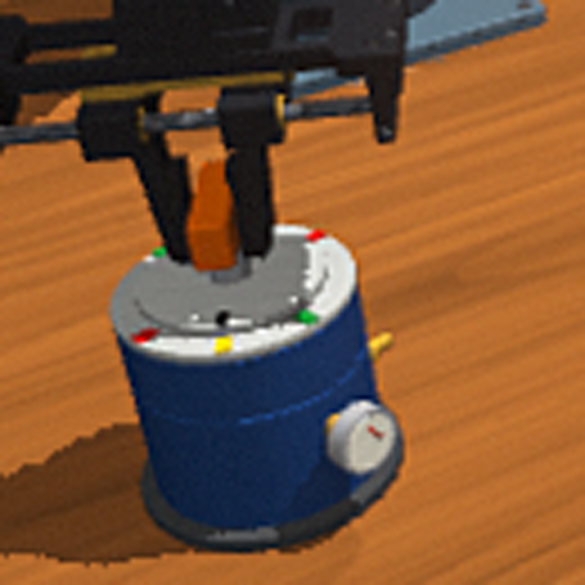

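```bash
python3 -m jog '[[[0,0,0],0,255],[[0,0,0],0,255],[[0,0,0],0,255],[[0,0,0],0,255],[[0,0,0],0,255],[[0,0,0],0,255],[[0,0,0],0,255],[[0,0,0],0,255],[[0,0,0],0,255],[[0,0,0],0,255]]'; python3 - <<'E'
from h import *
c=cams.camera("wrist");f=c["frame"];cv2.imwrite("pics/wrist8b.png",cv2.resize(f[130:280,170:350],None,fx=3.5,fy=3.5,interpolation=cv2.INTER_CUBIC))
f=cams.camera("top")["frame"];cv2.imwrite("pics/top8.png",f)
s=sensors.observe();print(s['torque'],s['wrist_force'],np.degrees(np.arctan2(s['ee_rot'][1][0],s['ee_rot'][0][0])))
E
```

```text
clock: 14.75
tool_pos: [0.4724, -0.2399, 0.1287]
ee_rot: [[0.896, -0.443, 0.001], [-0.443, -0.896, -0.002], [0.001, 0.002, -1.0]]
wrist_force: [-2.9, -4.1, 6.0]
width: 0.0175
[-0.83090004  0.50635027  0.17008387] [-2.29216665 -3.78082268  6.33450354] -26.31640560845042
```

View pics/wrist8b.png

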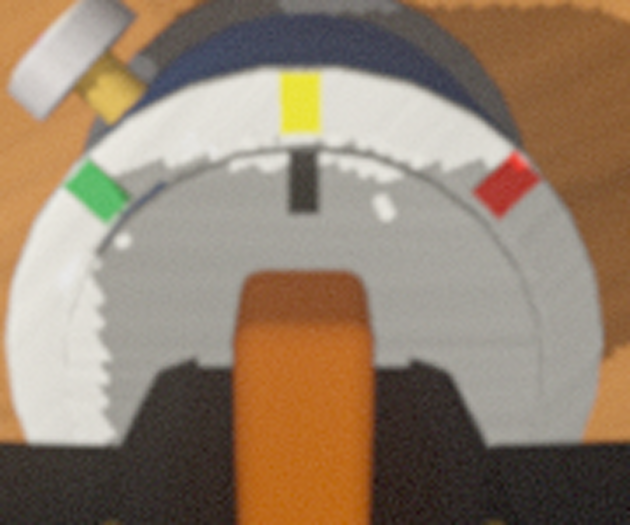

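View pics/top8.png

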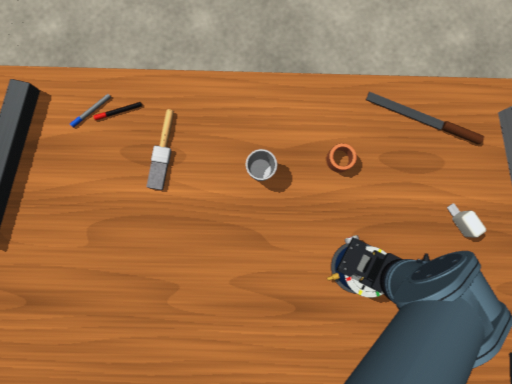

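The lid is steady: the pointer (304,180) lines up with the yellow mark (300,103), and the brush, cup and ring are where they started. Handing in now.

```bash
python3 -c "
from plant import env
print(env.sign_off())"
```

```text
the job is handed in; nothing more can be done
None
```

The lid is in the pot, pressed down and twisted to the yellow vent mark. The gripper still has the handle, and I handed the job in at about 15 s of the 48 s allowed.

- **Insertion:** the lid went in with its lugs through the slots and no noticeable contact force on the way down. It seated with the flange on the collar (TCP height 0.1287 m, as predicted), at no more than about 7.5 N measured.
- **Twist:** the tool turned about 46° clockwise, and the last wrist view shows the pointer on the yellow mark, perhaps 1° past it. The spring torque read 0.13 to 0.17 N m, against 0.12 expected at yellow. I saw no sign of the click into the lock.
- **Steadiness:** over a one-second hold the pose and grip width (17.5 mm) did not change. The brush, cup and ring look unmoved in the last top view.
- **What disagreed:** the top and wrist cameras differed by 2 to 3 mm on the lid's position, so I aligned the lid to the pot within the wrist view. A side load of about 4 to 5 N remains from the lid being slightly off-centre in the grip. A small shift to relieve it had no effect, so I left it.

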